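Rake out the mould's joint groove

TASK

Take the square-handled stylus out of its wooden stand and rake out the groove between the two halves of the plaster mould: run the tip along the groove floor from its left end to its right end (as the robot sees them) in one pass, slowly, well under 10 cm a second, following both bends without leaving the groove, pressing hard or scratching the plaster face. Then hang the stylus back upright in the stand's slot, collar on the fork, and let go; leave the other things where they are.

Things in the scene. Friction and masses are not known exactly. Their poses are not given: they have to be found in the camera images.
- mould: Fixed two-part plaster mould on a plywood board. Origin: centre of the underside, on the table; +y end to the robot's left, turned up to 0.2 rad. Block 100 (x) x 160 (y) mm, face at z = 30 mm. The joint groove across it is 9 mm wide at the floor, 13 at the top, floor at z = 24 mm, ends open; centre line (x, y mm), straight between: (12, 80), (12, 30), (-14, -5), (-14, -80).
- seam_left_end (a point): point on the groove floor's centre line, 8 mm in from the left open end: mould frame (12, 72, 24) mm
- seam_bend_1 (a point): groove floor centre at the first bend: mould frame (12, 30, 24) mm
- seam_bend_2 (a point): groove floor centre at the second bend: mould frame (-14, -5, 24) mm
- seam_right_end (a point): point on the groove floor's centre line, 8 mm in from the right open end: mould frame (-14, -72, 24) mm
- stand: Fixed dark wooden stand; origin: centre of the underside of its 84x76x10 mm base. A post at the back (+x of the stand) carries a two-prong fork, 56 mm wide, 8 mm thick, top at z = 100 mm; the slot between the prongs is 16 mm wide, open to the front (-x) and upward, from x = -30 to +14 mm. Nothing stands above the fork. Turned up to 0.35 rad.
- stand_slot (a point): in the middle of the slot, level with the fork's top: stand frame (0, 0, 100) mm; where the stylus axis is at the start
- stylus: Loose stylus, 150 mm long, 50 to 100 g, upright in the stand. Origin: the very tip; z up its axis. Steel shaft 10 mm thick, tapering to a rounded 6 mm tip; collar 28 mm wide, z = 75 to 83 mm, resting on the fork (tip then 25 mm above the table); square wooden handle 16x16 mm, sides along its x and y, z = 83 to 150 mm.
- stylus_tip (a point): the very tip, stylus frame (0, 0, 0)
- stylus_grip (a point): on the axis in the handle, at the height to grip: stylus frame (0, 0, 115) mm
- clay_wedge: Bystander: small leather-hard clay offcut, 26x50x9 mm, lying between mould and stand. Origin: centre of its underside.
- rib_wood: Bystander: wooden rib, 48x102x8 mm, at the left front of the table. Origin: centre of its underside.
- glaze_pot: Bystander: round lidded plastic pot, 60 mm wide, 69 mm tall, at the left. Origin: centre of its underside.
- pinch_bowl: Bystander: small clay bowl, 68 mm wide, 36 mm tall, on the white board. Origin: centre of its underside.
- loop_tool: Bystander: thin double-ended clay tool, 151 mm long, lying on the white board. Origin: centre of its underside.
- grey_stone: Bystander: smooth oval stone, 59x94x20 mm, at the far left. Origin: centre of its underside.
Mind the look-alikes: they are no part of the job. There is more than one size of the stylus; the job needs the smaller.

How it is judged:
By the outcome, as a careful person would: the job done as asked, in the order asked, and still so for the second after the job is handed in, with the robot touching nothing.
It also fails if it takes over 64 s, if anything falls off the work surface, if the arm or the gripper's body presses on something with over 40 N, if the wrist force passes 120 N, or if a joint passes its speed limit or range.

ROBOT

A 6-joint arm with a two-finger parallel gripper is mounted at the origin on a cart in front of the work surface, level with it; the furniture and walls round the work are solid. World frame = base frame: x ahead of the robot, y to its left, z up, the work surface at z = 0. Lengths are in mm, angles in rad, forces in N, time in s.
With the tool pointing down it reaches from about 275 to 1000 mm from the base axis. Payload 8.4 kg.
Tool frame: the origin (TCP) lies at the very end of the fingers, on their centre line; the grasp point (between the pads) lies 19 mm behind it; z points along the fingers, y is the line along which they close (so a half turn about z gives the same grasp; the last joint's range is limited). The gripper opens to 85 mm and grips with 20 to 120 N. Pads are 22 mm wide; open, the fingers measure 114 mm over their backs; the gripper's body (76 mm by 85 mm) begins 54 mm behind the grasp point. The pads swing forward as they close: fully open they stand 13 mm farther back than shut.
Start: joints at [-1.258, 0.353, 1.633, -0, 1.155, -0.002], TCP at [193.515, -594.289, 231.281] pointing down, gripper open.
Joint ranges: [-2.63, 2.63], [-0.92, 2.1], [0.06, 2.66], [-1.3, 4.44], [0, 2.69], [-3.02, 3.02]. Speed limits (rad/s): [2.22, 2.22, 2.79, 3.14, 3.14, 3.14].

INTERFACE

Orientations are given as [roll, pitch, yaw] about the fixed x, y, z axes, in that order (R = Rz(yaw) Ry(pitch) Rx(roll)).
In Python, from rig import sensors, grab_frame, camera_params, order gives the robot as it stands. The module is installed in compiled form; this text tells all that it offers.
- The arm moves only by the tool move_arm, never from a script. Its argument "motion" is a list of rows, each a list of 7 numbers: the turn, a rotation vector about the tool's x, y, z in rad, then the shift along the tool's x, y, z in m, then the finger opening in m, from 0 to 0.0854. A call has 1 to 8 rows; each row is the pose to reach, as a shift and turn from the pose commanded when the call began, along the tool's axes at that moment; what a row does not reach only later rows make up. A row lasts 1/8 s, in which the tool goes at most 62.5 mm and 10.7 degrees, less where a joint would pass 70% of its speed; a pose out of reach is approached as far as the arm can. A call with a gripper value outside its range is refused whole. The fingers move at their own pace and stop on an object; "grip_force" is the grip in N (left out, the last holds). Time passes only in rows, so rows that repeat a pose let the fingers close. It gives the time, the measured TCP pose, the force, the opening and the grip force at its end, in the units of the state.
- sensors.sense(): the state, without advancing time (a new reading comes with each control period).
- grab_frame(name): name is "side" or "top"; returns (picture, depth): 420x560x3 uint8, red, green, blue; 420x560 float32, mm along the optical axis (not along the pixel's ray), 0 where there is no reading.
- camera_params(name): a dict with "camera_matrix" (3x3 intrinsics, pixels), "world_from_camera" (4x4, takes a point from camera to world coordinates). Camera axes: x right, y down, z forward; pixel columns grow to the right and rows downward; lengths in mm; the calibration is good to about 2 mm. A picture is of the moment at which its call begins. camera_params takes no time and is no camera call.
- order.sign_off(): hands the job in; it is judged then, once.
The state is a dict: "clock": time; "qpos": joint angles; "qvel": joint speeds; "joint_efforts": joint torques, N m; "eef_pos": TCP position; "tcp_rot": TCP orientation; "contact_force": force on the tool from outside, world axes, zero at the start; "wrist_torque": the same for the moment, N m; "opening": opening from 0.0 (shut) to 1.0 (fully open); "grasp_force": force on a finger pad.
Only numpy, scipy, OpenCV 4.12 (cv2) and the standard library are available. Lean on these libraries where they do the work, as an engineer would, in place of code of your own. Each camera call takes 0.05 s, during which the arm holds its last target. There are 200 camera calls.

## Working session

There is one attempt and no reset: what is moved stays moved. The work goes in short steps, Python scripts to look and compute and a tool call to move; the robot and the scene stay as the last step left them, time stands still between calls to the robot, and variables do not carry over. Pictures are saved under pics/ and viewed, at most 10 in all, crops included, and the job is handed in when it is done.

Besides the shell and the picture viewer there is one more tool, called after "Emit:" as name(argument=value, ...) on one line, values as JSON. move_arm: Moves the arm, as the interface text tells. Its arguments: {"type":"object","properties":{"motion":{"type":"array","items":{"type":"array","items":{"type":"number"}}},"grip_force":{"type":"number"}},"required":["motion"]}

```bash
mkdir -p pics
python3 - <<'E'
from rig import sensors, grab_frame, camera_params
import cv2,numpy as np
for n in("side","top"):
    p,d=grab_frame(n); cv2.imwrite(f"pics/{n}0.png",p[:,:,::-1]); np.savez(f"{n}0.npz",p=p,d=d)
    c=camera_params(n); print(n,c["camera_matrix"].round(1).tolist(),c["world_from_camera"].round(3).tolist(), (d==0).mean())
print(sensors.sense())
E
```

```text
side [[446.3, 0.0, 282.4], [0.0, 446.3, 207.4], [0.0, 0.0, 1.0]] [[0.484, -0.374, 0.791, -561.256], [-0.875, -0.199, 0.441, -522.387], [-0.008, -0.906, -0.423, 672.029], [0.0, 0.0, 0.0, 1.0]] 0.0037670068027210886
top [[475.8, 0.0, 280.5], [0.0, 475.8, 212.9], [0.0, 0.0, 1.0]] [[-0.005, -0.984, 0.18, 263.807], [-1.0, 0.007, 0.011, 42.556], [-0.012, -0.18, -0.984, 1381.291], [0.0, 0.0, 0.0, 1.0]] 0.004183673469387755
{'clock': 0.1, 'qpos': array([-1.25843206e+00,  3.53599533e-01,  1.63406770e+00, -7.75370020e-06,
        1.15521266e+00, -2.41314976e-03]), 'qvel': array([-1.06343044e-04, -1.98805044e-03, -2.69122833e-03, -8.79525904e-04,
       -5.78230221e-04, -1.62632607e-05]), 'joint_efforts': array([ 4.78933598e-04, -6.06354547e+01, -3.42820001e+01,  3.41606142e-05,
        3.91138805e-03,  3.07903761e-06]), 'eef_pos': array([ 193.35834536, -593.87747387,  230.62047225]), 'tcp_rot': array([-3.14030540e+00,  3.98336436e-06,  3.14780554e-01]), 'contact_force': array([ 0.28807015, -0.07277608, -0.65615665]), 'wrist_torque': array([-0.0078893 , -0.02519323, -0.01741846]), 'grasp_force': 0.0, 'opening': 1.00412262624511}
```

View pics/side0.png

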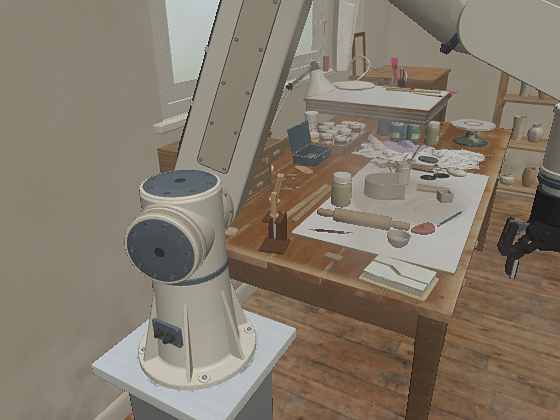

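View pics/top0.png

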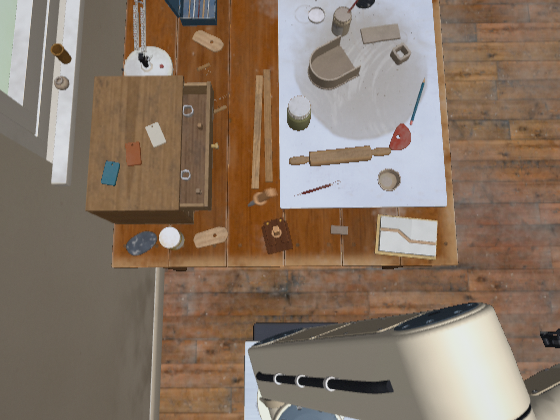

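Run:
```python
import cv2,numpy as np
s=np.load("side0.npz")["p"][:,:,::-1];t=np.load("top0.npz")["p"][:,:,::-1]
f=lambda a,r,c,k:cv2.resize(a[r:r+(75),c:c+100],None,fx=4,fy=4,interpolation=cv2.INTER_CUBIC)
o=np.vstack([np.hstack([f(s,185,240,4),f(s,235,350,4)]),np.hstack([f(t,190,230,4),f(t,200,350,4)])])
cv2.imwrite("pics/c1.png",o)
```

```text
(no output)
```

View pics/c1.png

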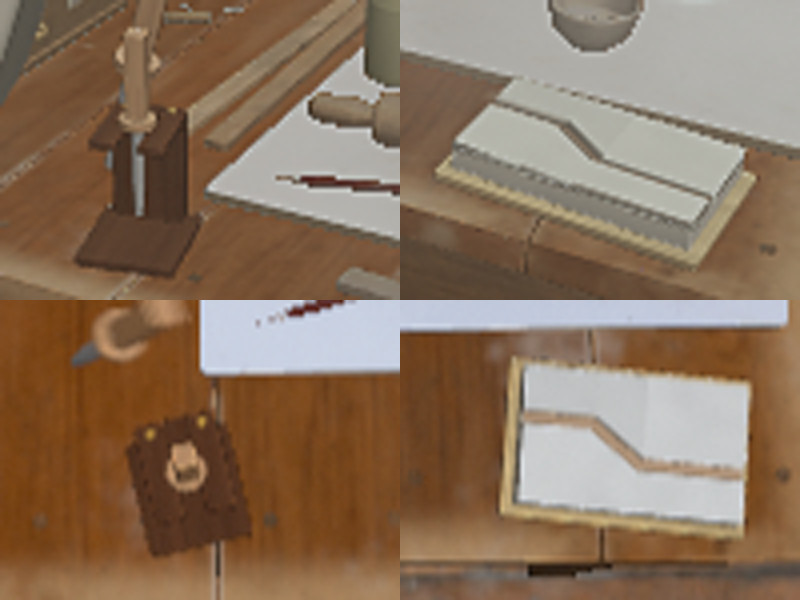

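```bash
cat > h.py <<'E'
import cv2,numpy as np
from rig import sensors, grab_frame, camera_params
def cam(n):
    c=camera_params(n); return c["camera_matrix"],np.linalg.inv(c["world_from_camera"])
def proj(n,P):
    K,T=cam(n); P=np.atleast_2d(P).astype(float); q=P@T[:3,:3].T+T[:3,3]; q=q@K.T; return q[:,:2]/q[:,2:]
def cloud(n,d):
    K,T=cam(n); W=np.linalg.inv(T); v,u=np.mgrid[:d.shape[0],:d.shape[1]]
    c=np.stack([(u-K[0,2])/K[0,0]*d,(v-K[1,2])/K[1,1]*d,d],-1)
    return c@W[:3,:3].T+W[:3,3]
def ortho(n,p,z,x0,x1,y0,y1,s=2):
    # row grows as x falls, col grows as y falls ; s px/mm
    H,W=int((x1-x0)*s),int((y0*0+y1-y0)*s)
    r,c=np.mgrid[:H,:W]; X=x1-r/s; Y=y1-c/s
    uv=proj(n,np.stack([X.ravel(),Y.ravel(),np.full(X.size,z)],1)).reshape(H,W,2).astype(np.float32)
    return cv2.remap(p,uv[...,0],uv[...,1],cv2.INTER_CUBIC)
E
python3 - <<'E'
from h import *
for n,boxes in {"side":[(262,285,180,255),(365,435,255,300)],"top":[(255,295,215,260),(372,442,212,262)]}.items():
    z=np.load(n+"0.npz"); C=cloud(n,z["d"]); 
    for b in boxes:
        q=C[b[2]:b[3],b[0]:b[1]].reshape(-1,3)
        h,e=np.histogram(q[:,2],bins=np.arange(-10,200,5)); print(n,[(int(a),int(k)) for a,k in zip(e,h) if k>4])
        for lo,hi in((24,40),(92,103),(104,112),(160,190)):
            m=q[(q[:,2]>lo)&(q[:,2]<hi)]
            if len(m)>3: print(lo,len(m),m.mean(0).round(1),np.median(m[:,2]).round(1),m.min(0).round(1),m.max(0).round(1))
E
```

```text
side [(-5, 255), (0, 295), (5, 160), (10, 195), (15, 30), (20, 33), (25, 34), (30, 40), (35, 27), (40, 35), (45, 23), (50, 27), (55, 27), (60, 21), (65, 22), (70, 11), (75, 12), (90, 15), (95, 80), (100, 90), (105, 34), (110, 16), (115, 13), (120, 10), (125, 13), (130, 13), (135, 20), (140, 18), (145, 19), (150, 19), (155, 23), (160, 20), (165, 19), (170, 26), (175, 14)]
24 104 [570.  145.   32.1] 32.2 [439.2  47.3  24.4] [843.  318.   39.9]
92 169 [444.3  65.4  99.2] 99.8 [405.6  32.5  92.3] [549.7 134.4 102.9]
104 46 [469.3  83.2 107.5] 107.1 [428.4  52.5 104.1] [553.  138.2 111.6]
160 79 [486.6  82.3 169.5] 170.2 [432.2  56.9 160.2] [540.8 111.3 179.2]
side [(-10, 39), (-5, 254), (0, 312), (5, 464), (10, 361), (15, 104), (20, 175), (25, 751), (30, 599)]
24 1387 [ 436.7 -312.4   29.5] 29.7 [ 381.7 -392.7   24. ] [ 501.9 -226.7   34. ]
top [(-10, 48), (-5, 487), (0, 437), (5, 216), (10, 123), (15, 13), (90, 21), (95, 217), (100, 132), (105, 35), (170, 30), (175, 8)]
92 341 [451.   69.9  98.9] 99.2 [410.2  36.4  92.3] [486.9 101.8 102.8]
104 49 [445.4  70.6 106.4] 105.7 [422.4  39.2 104.1] [482.9  98.6 110.8]
160 43 [443.7  68.2 173. ] 173.4 [436.2  59.6 161.6] [453.   77.6 179.6]
top [(-10, 78), (-5, 615), (0, 484), (5, 241), (10, 75), (15, 41), (20, 263), (25, 1067), (30, 603), (35, 26)]
24 1795 [ 443.3 -306.    29.1] 29.0 [ 386.1 -389.2   24. ] [ 500.1 -222.    37.7]
```

```bash
cat > fit.py <<'E'
from h import *
from scipy.optimize import minimize
cl=np.array([(12,80),(12,30),(-14,-5),(-14,-80)],float)
def Rt(p,xy): c,s=np.cos(p[2]),np.sin(p[2]); return np.array([[c,-s],[s,c]])@np.atleast_2d(xy).T+np.array(p[:2])[:,None]
def tomask(polys,vals,p,x1,y1,shape,s=2,sh=4):
    m=np.zeros(shape,np.float32)
    for poly,v in zip(polys,vals):
        w=Rt(p,poly); uv=np.stack([(y1-w[1])*s,(x1-w[0])*s],1)
        cv2.fillPoly(m,[np.round(uv*16).astype(np.int32)],v,lineType=cv2.LINE_8,shift=sh)
    return m
def ribbon(cl,w):
    a=cl.copy();a[0,1]+=2;a[-1,1]-=2
    d=np.diff(a,axis=0);d/=np.linalg.norm(d,axis=1)[:,None];n=np.stack([-d[:,1],d[:,0]],1)
    nn=[n[0]];  
    for i in(0,1): b=n[i]+n[i+1]; nn.append(b/(b@n[i]))
    nn.append(n[2]); nn=np.array(nn); return np.vstack([a+nn*w/2,(a-nn*w/2)[::-1]])
def fit(img,polys,vals,p0,x1,y1,s=2,blur=5,dx=6,da=.08):
    g=cv2.GaussianBlur(img.astype(np.float32),(0,0),1)
    def cost(p):
        m=cv2.GaussianBlur(tomask(polys,vals,p,x1,y1,g.shape,s),(0,0),blur*.5)
        return -np.corrcoef(m.ravel(),g.ravel())[0,1]
    best=None
    for a in np.linspace(-da,da,5):
        r=minimize(cost,[p0[0],p0[1],p0[2]+a],method="Nelder-Mead",options=dict(initial_simplex=np.array([p0[0],p0[1],p0[2]+a])+np.array([[0,0,0],[dx,0,0],[0,dx,0],[0,0,.05]]),xatol=.02,fatol=1e-6))
        if best is None or r.fun<best.fun: best=r
    return best.x,best.fun
E
cat > m.py <<'E'
from fit import *
box=np.array([(50,80),(50,-80),(-50,-80),(-50,80)],float)
for n in("top","side"):
    p=np.load(n+"0.npz")["p"]; o=ortho(n,p,30,370,520,-410,-205)
    w=o.min(2).astype(float); 
    for name,po,v in(("all",[box,ribbon(cl,11)],[1.,.4]),("box",[box],[1.])):
        x,f=fit(w,po,v,(443,-308,-.07),520,-205); print(n,name,x.round(3),round(f,4))
    # fine groove: only inside face
    cv2.imwrite(f"o_{n}.png",o[:,:,::-1])
E
python3 m.py
python3 - <<'E'
import cv2,numpy as np
cv2.imwrite("pics/o1.png",np.vstack([cv2.imread(f"o_{n}.png") for n in("top","side")])[:600])
E
```

```text
top all [ 4.42676e+02 -3.06157e+02 -1.10000e-01] -0.9524
top box [ 4.42601e+02 -3.06192e+02 -1.07000e-01] -0.9228
side all [ 4.40768e+02 -3.09488e+02 -1.15000e-01] -0.6605
side box [ 4.41212e+02 -3.10023e+02 -1.16000e-01] -0.5963
```

View pics/o1.png

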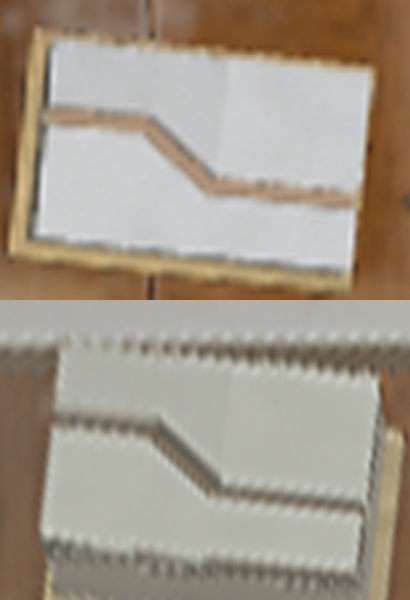

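```bash
cat > st.py <<'E'
from fit import *
def hull(n,x0,x1,y0,y1,z0,z1,p):
    xy=Rt(p,[(x0,y0),(x0,y1),(x1,y0),(x1,y1)]).T
    P=np.vstack([np.c_[xy,[z]*4] for z in(z0,z1)]); return cv2.convexHull(proj(n,P).astype(np.float32))[:,0]
def fill(polys,vals,bx,k=8):
    m=np.zeros(((bx[3]-bx[2])*k,(bx[1]-bx[0])*k),np.float32)
    for q,v in zip(polys,vals): cv2.fillPoly(m,[np.round((q+.5-[bx[0],bx[2]])*k*16).astype(np.int32)],v,shift=4)
    return cv2.resize(m,None,fx=1/k,fy=1/k,interpolation=cv2.INTER_AREA)
S={"top":(255,300,210,262),"side":(254,298,180,258)}
if __name__=="__main__":
  th=np.linspace(0,6.283,24)
  for n in("top","side"):
    bx=S[n]; p=np.load(n+"0.npz")["p"][bx[2]:bx[3],bx[0]:bx[1]].astype(np.float32)
    red=p[...,0]; 
    xb=[14,40] 
    def model(q,full=False):
        o=(q[0],q[1],q[2]); s=(q[3],q[4],q[5])
        L=[hull(n,-42,42,-38,38,0,10,o),hull(n,14,q[6],-28,28,0,100,o),hull(n,-30,14,8,28,92,100,o),hull(n,-30,14,-28,-8,92,100,o)]
        c=np.array([[s[0]+14*np.cos(t),s[1]+14*np.sin(t),z] for t in th for z in(100,108)])
        L+=[cv2.convexHull(proj(n,c).astype(np.float32))[:,0],hull(n,-8,8,-8,8,108,175,s)]
        return fill(L,[-1.,-1.,-1.,-1.,1.,.8],bx)
    r=red
    def cost(q):
        m=model(q); return -np.corrcoef(m.ravel(),r.ravel())[0,1]
    best=None
    for a in(.2,.3):
      for b in(-.3,0,.3,.6):
        q0=np.array([447,70,a,445,70,b,30]); si=np.vstack([q0]+[q0+np.eye(7)[i]*[6,6,.1,5,5,.2,6][i] for i in range(7)])
        R=minimize(cost,q0,method="Nelder-Mead",options=dict(initial_simplex=si,maxiter=700,xatol=.01,fatol=1e-6))
        print(n,b,R.x.round(2),round(R.fun,4))
E
python3 st.py
```

```text
top -0.3 [ 4.4369e+02  6.8710e+01  2.3000e-01  4.4403e+02  6.8920e+01 -5.0000e-02
  3.7940e+01] -0.8322
top 0 [4.4396e+02 6.8820e+01 2.3000e-01 4.4385e+02 6.8690e+01 9.0000e-02
 3.7800e+01] -0.8338Traceback (most recent call last):
  File "st.py", line 29, in <module>
    R=minimize(cost,q0,method="Nelder-Mead",options=dict(initial_simplex=si,maxiter=700,xatol=.01,fatol=1e-6))
    res = _minimize_neldermead(fun, x0, args, callback, bounds=bounds,
                               **options)
    fxr = func(xr)
    fx = function(np.copy(x), *(wrapper_args + args))
  File "st.py", line 24, in cost
    m=model(q); return -np.corrcoef(m.ravel(),r.ravel())[0,1]
  File "st.py", line 18, in model
    L=[hull(n,-42,42,-38,38,0,10,o),hull(n,14,q[6],-28,28,0,100,o),hull(n,-30,14,8,28,92,100,o),hull(n,-30,14,-28,-8,92,100,o)]
                                    ~~~~^^^^^^^^^^^^^^^^^^^^^^^^^^
  File "st.py", line 4, in hull
    P=np.vstack([np.c_[xy,[z]*4] for z in(z0,z1)]); return cv2.convexHull(proj(n,P).astype(np.float32))[:,0]
                                                                          ~~~~^^^^^
  File "h.py", line 6, in proj
    K,T=cam(n); P=np.atleast_2d(P).astype(float); q=P@T[:3,:3].T+T[:3,3]; q=q@K.T; return q[:,:2]/q[:,2:]
        ~~~^^^
  File "h.py", line 4, in cam
    c=camera_params(n); return c["camera_matrix"],np.linalg.inv(c["world_from_camera"])
ValueError: time passes only in moves, steps and waits
```

```bash
python3 - <<'E'
import re
s=open("h.py").read()
s=s.replace("def cam(n):","import functools,os,pickle\n@functools.cache\ndef cam(n):\n    if os.path.exists(n+'.pkl'): return pickle.load(open(n+'.pkl','rb'))")
s=s.replace("c=camera_params(n); return c[\"camera_matrix\"],np.linalg.inv(c[\"world_from_camera\"])","c=camera_params(n); r=c[\"camera_matrix\"],np.linalg.inv(c[\"world_from_camera\"]); pickle.dump(r,open(n+'.pkl','wb')); return r")
open("h.py","w").write(s)
t=open("st.py").read().replace("for a in(.2,.3)","for a in(.23,)").replace("(-.3,0,.3,.6)","(0,.3)")
open("st.py","w").write(t)
E
python3 st.py
```

```text
top 0 [4.4419e+02 6.8960e+01 2.4000e-01 4.4378e+02 6.8720e+01 1.1000e-01
 3.7430e+01] -0.8339
top 0.3 [4.4371e+02 6.9320e+01 2.3000e-01 4.4415e+02 6.8480e+01 2.6000e-01
 3.7890e+01] -0.8319
side 0 [4.4652e+02 6.7290e+01 2.2000e-01 4.4810e+02 6.9500e+01 1.2000e-01
 3.2380e+01] -0.7413
side 0.3 [4.4663e+02 6.7260e+01 2.3000e-01 4.4697e+02 6.9380e+01 4.4000e-01
 3.2380e+01] -0.7447
```

```bash
cat > plan.py <<'E'
import sys,json,os,numpy as np
from scipy.spatial.transform import Rotation as Ro
def load(): return json.load(open("cmd.json")) if os.path.exists("cmd.json") else [193.515,-594.289,231.281,.31478]
def plan(pts,op,c=None,save=True):
    """pts: list of (x,y,z,yaw) targets, one per row; prints the rows, max 8 per call"""
    c=c or load()
    for k in range(0,len(pts),8):
        rows=[]; R0=Ro.from_euler('xyz',[np.pi,0,c[3]])
        for t in pts[k:k+8]:
            sh=R0.inv().apply(np.array(t[:3])-c[:3])/1000
            w=-(t[3]-c[3]); rows.append([0,0,round(float(w),3)]+[round(float(v),4)+0. for v in sh]+[op])
        r=rows[-1]; c=list(np.array(c[:3])+R0.apply(np.array(r[3:6])*1000))+[c[3]-r[2]]
        print(json.dumps(rows))
    if save: json.dump([float(v) for v in c],open("cmd.json","w"))
def lin(t,n,a=None): 
    a=np.array(a or load()); return [tuple(a+(np.array(t)-a)*(i+1)/n) for i in range(n)]
E
python3 -c "
from plan import *
plan(lin((445.5,69,231.3,1.80),16),.0854)"
```

```text
[[0, 0, -0.093, 0.0278, -0.0345, 0.0, 0.0854], [0, 0, -0.186, 0.0556, -0.0691, 0.0, 0.0854], [0, 0, -0.278, 0.0834, -0.1036, 0.0, 0.0854], [0, 0, -0.371, 0.1112, -0.1382, 0.0, 0.0854], [0, 0, -0.464, 0.1391, -0.1727, 0.0, 0.0854], [0, 0, -0.557, 0.1669, -0.2073, 0.0, 0.0854], [0, 0, -0.65, 0.1947, -0.2418, 0.0, 0.0854], [0, 0, -0.743, 0.2225, -0.2763, 0.0, 0.0854]]
[[0, 0, -0.092, 0.0439, -0.0067, 0.0, 0.0854], [0, 0, -0.185, 0.0877, -0.0133, 0.0, 0.0854], [0, 0, -0.278, 0.1316, -0.0199, 0.0, 0.0854], [0, 0, -0.371, 0.1754, -0.0265, 0.0, 0.0854], [0, 0, -0.464, 0.2193, -0.0332, 0.0, 0.0854], [0, 0, -0.557, 0.2631, -0.0398, 0.0, 0.0854], [0, 0, -0.649, 0.307, -0.0464, 0.0, 0.0854], [0, 0, -0.742, 0.3508, -0.053, 0.0, 0.0854]]
```

Emit:
move_arm(motion=[[0,0,-0.093,0.0278,-0.0345,0.0,0.0854],[0,0,-0.186,0.0556,-0.0691,0.0,0.0854],[0,0,-0.278,0.0834,-0.1036,0.0,0.0854],[0,0,-0.371,0.1112,-0.1382,0.0,0.0854],[0,0,-0.464,0.1391,-0.1727,0.0,0.0854],[0,0,-0.557,0.1669,-0.2073,0.0,0.0854],[0,0,-0.65,0.1947,-0.2418,0.0,0.0854],[0,0,-0.743,0.2225,-0.2763,0.0,0.0854]], grip_force=20)

```text
clock: 1.1
eef_pos: [319.7, -261.2, 231.2]
tcp_rot: [-3.142, -0.0, 1.06]
contact_force: [0.7, 0.5, -0.3]
opening: 0.997
grasp_force: 0.0
```

Emit:
move_arm(motion=[[0,0,-0.092,0.0439,-0.0067,0.0,0.0854],[0,0,-0.185,0.0877,-0.0133,0.0,0.0854],[0,0,-0.278,0.1316,-0.0199,0.0,0.0854],[0,0,-0.371,0.1754,-0.0265,0.0,0.0854],[0,0,-0.464,0.2193,-0.0332,0.0,0.0854],[0,0,-0.557,0.2631,-0.0398,0.0,0.0854],[0,0,-0.649,0.307,-0.0464,0.0,0.0854],[0,0,-0.742,0.3508,-0.053,0.0,0.0854]])

```text
clock: 2.1
eef_pos: [445.7, 70.5, 231.2]
tcp_rot: [-3.141, 0.0, 1.803]
contact_force: [0.3, -1.4, 0.3]
opening: 0.998
grasp_force: 0.0
```

```bash
python3 -c "
from plan import *
print(load())
plan(lin((445.5,69,121,1.80),4)+[(445.5,69,121,1.80)],.06)"
```

```text
[445.53592756472057, 68.97611266540713, 231.28099999999998, 1.79978]
[[0, 0, -0.0, 0.0, 0.0, 0.0276, 0.06], [0, 0, -0.0, 0.0, 0.0, 0.0551, 0.06], [0, 0, -0.0, 0.0, 0.0, 0.0827, 0.06], [0, 0, -0.0, 0.0, 0.0, 0.1103, 0.06], [0, 0, -0.0, 0.0, 0.0, 0.1103, 0.06]]
```

Emit:
move_arm(motion=[[0,0,0,0.0,0.0,0.0276,0.06],[0,0,0,0.0,0.0,0.0551,0.06],[0,0,0,0.0,0.0,0.0827,0.06],[0,0,0,0.0,0.0,0.1103,0.06],[0,0,0,0.0,0.0,0.1103,0.06]])

```text
clock: 2.72
eef_pos: [443.8, 68.7, 119.4]
tcp_rot: [-3.137, -0.0, 1.8]
contact_force: [-0.5, 0.5, 1.0]
opening: 0.698
grasp_force: 0.0
```

Run:
```python
from h import *
s=sensors.sense(); print(s["eef_pos"].round(2),s["contact_force"].round(2),s["opening"])
o=[]
for n,b in (("side",(235,310,150,260)),("top",(230,330,170,270))):
    p,d=grab_frame(n); np.savez(n+"1.npz",p=p,d=d); c=p[b[2]:b[3],b[0]:b[1],::-1]; o.append(cv2.resize(c,(400,int(400*c.shape[0]/c.shape[1])))[:400])
cv2.imwrite("pics/g1.png",np.hstack(o))
```

```text
[443.81  68.74 119.41] [-0.46  0.47  1.04] 0.6979542214802886
```

View pics/g1.png

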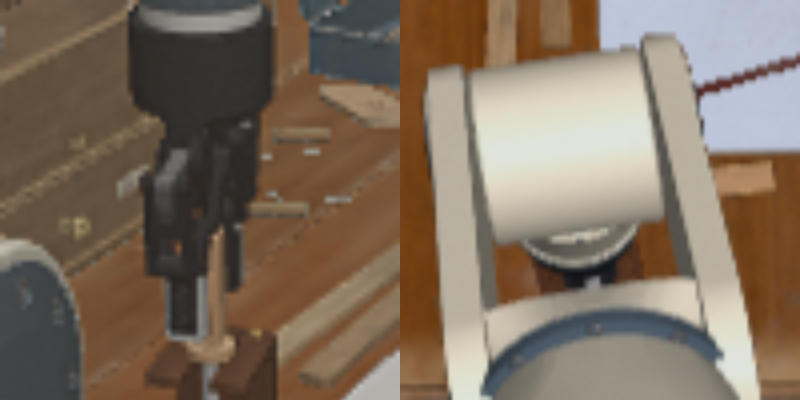

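Emit:
move_arm(motion=[[0,0,0,0,0,0,0.04],[0,0,0,0,0,0,0.03],[0,0,0,0,0,0,0.02],[0,0,0,0,0,0,0.012],[0,0,0,0,0,0,0.01],[0,0,0,0,0,0,0.01]], grip_force=20)

```text
clock: 3.58
eef_pos: [445.6, 69.0, 121.2]
tcp_rot: [3.141, 0.0, 1.8]
contact_force: [-1.6, -0.2, 5.7]
opening: 0.185
grasp_force: 25.9
```

```bash
python3 -c "
from rig import sensors
s=sensors.sense();print(s)"
```

```text
{'clock': 3.575, 'qpos': array([ 1.50328164e-01,  2.35270362e-01,  2.09433346e+00,  9.37775363e-06,
        8.11844656e-01, -7.87509339e-02]), 'qvel': array([-8.51507300e-04, -7.91456725e-04,  6.36517543e-04,  2.61500078e-03,
       -6.56345650e-05, -7.73720782e-04]), 'joint_efforts': array([-1.31810247e-01, -4.10127532e+01, -2.47803587e+01, -3.74121743e-02,
       -5.07430974e-01, -9.73814836e-03]), 'eef_pos': array([445.60738766,  69.01601803, 121.19231129]), 'tcp_rot': array([3.14144839e+00, 4.55837627e-06, 1.79986897e+00]), 'contact_force': array([-1.64398573, -0.1941651 ,  5.73077265]), 'wrist_torque': array([-0.11200931,  0.27146521, -0.03766783]), 'grasp_force': 25.94140112400055, 'opening': 0.1849653672051827}
```

Emit:
move_arm(motion=[[0,0,0,0,0,0,0.008],[0,0,0,0,0,-0.004,0.008],[0,0,0,0,0,-0.015,0.008],[0,0,0,0,0,-0.035,0.008],[0,0,0,0,0,-0.055,0.008],[0,0,0,0,0,-0.075,0.008],[0,0,0,0,0,-0.09,0.008],[0,0,0,0,0,-0.09,0.008]], grip_force=60)

```text
clock: 4.58
eef_pos: [446.3, 69.1, 212.1]
tcp_rot: [3.139, 0.0, 1.8]
contact_force: [-0.8, 0.9, -1.7]
opening: 0.179
grasp_force: 58.4
```

Run:
```python
from plan import *
c=load(); print(c); c[2]+=90
# mould mean estimate
mx,my,a=441.8,-307.8,-.112
w=lambda x,y:(mx+x*np.cos(a)-y*np.sin(a),my+x*np.sin(a)+y*np.cos(a))
for q in((12,72),(12,30),(-14,-5),(-14,-72)): print(q,np.round(w(*q),1))
L=w(12,60)
# go above the mould's left part, tip at 24+45 -> TCP = 96+tip
plan(lin((L[0],L[1],96+55,1.8-.34),10,c),.008,c,save=True)
from rig import sensors; s=sensors.sense(); print(s["eef_pos"].round(2),s["contact_force"].round(2),s["wrist_torque"].round(3))
```

```text
[445.53592756472057, 68.97611266540713, 120.98099999999998, 1.79978]
(12, 72) [ 461.8 -237.6]
(12, 30) [ 457.1 -279.3]
(-14, -5) [ 427.3 -311.2]
(-14, -72) [ 419.8 -377.8]
[[0, 0, 0.034, -0.0314, -0.0058, 0.006, 0.008], [0, 0, 0.068, -0.0627, -0.0116, 0.012, 0.008], [0, 0, 0.102, -0.0941, -0.0173, 0.018, 0.008], [0, 0, 0.136, -0.1254, -0.0231, 0.024, 0.008], [0, 0, 0.17, -0.1568, -0.0289, 0.03, 0.008], [0, 0, 0.204, -0.1881, -0.0347, 0.036, 0.008], [0, 0, 0.238, -0.2195, -0.0405, 0.042, 0.008], [0, 0, 0.272, -0.2508, -0.0462, 0.048, 0.008]]
[[0, 0, 0.034, -0.0318, 0.0028, 0.006, 0.008], [0, 0, 0.068, -0.0636, 0.0057, 0.012, 0.008]]
[446.26  69.09 212.14] [-0.75  0.93 -1.72] [ 0.018 -0.002 -0.01 ]
```

Emit:
move_arm(motion=[[0,0,0.034,-0.0314,-0.0058,0.006,0.008],[0,0,0.068,-0.0627,-0.0116,0.012,0.008],[0,0,0.102,-0.0941,-0.0173,0.018,0.008],[0,0,0.136,-0.1254,-0.0231,0.024,0.008],[0,0,0.17,-0.1568,-0.0289,0.03,0.008],[0,0,0.204,-0.1881,-0.0347,0.036,0.008],[0,0,0.238,-0.2195,-0.0405,0.042,0.008],[0,0,0.272,-0.2508,-0.0462,0.048,0.008]])

```text
clock: 5.58
eef_pos: [456.9, -186.6, 161.9]
tcp_rot: [-3.14, -0.001, 1.527]
contact_force: [0.7, -0.1, -0.8]
opening: 0.178
grasp_force: 58.4
```

Emit:
move_arm(motion=[[0,0,0.034,-0.0318,0.0028,0.006,0.008],[0,0,0.068,-0.0636,0.0057,0.012,0.008],[0,0,0.068,-0.0636,0.0057,0.012,0.008],[0,0,0.068,-0.0636,0.0057,0.012,0.008],[0,0,0.068,-0.0636,0.0057,0.012,0.008]])

```text
clock: 6.2
eef_pos: [460.3, -248.7, 150.9]
tcp_rot: [-3.141, -0.0, 1.461]
contact_force: [0.1, -0.1, -0.3]
opening: 0.181
grasp_force: 58.4
```

Run:
```python
from h import *
s=sensors.sense(); print(s["eef_pos"].round(2),s["tcp_rot"].round(4),s["contact_force"].round(2),s["wrist_torque"].round(3),open("cmd.json").read())
P=[]
for n,b in (("side",(350,450,210,310)),("top",(350,450,180,280))):
    p,d=grab_frame(n); np.savez(n+"2.npz",p=p,d=d); c=p[b[2]:b[3],b[0]:b[1],::-1]; P.append(cv2.resize(c,(400,400),interpolation=cv2.INTER_CUBIC))
    print(n,proj(n,[[*s["eef_pos"][:2],s["eef_pos"][2]-96]]))
cv2.imwrite("pics/g2.png",np.hstack(P))
```

```text
[ 460.27 -248.67  150.87] [-3.1412e+00 -3.0000e-04  1.4608e+00] [ 0.07 -0.12 -0.29] [ 0.049 -0.011 -0.069] [460.4301422115118, -249.5505253504901, 150.981, 1.4597799999999999]
side [[379.65995768 253.56425763]]
top [[389.30461982 228.12442986]]
```

View pics/g2.png

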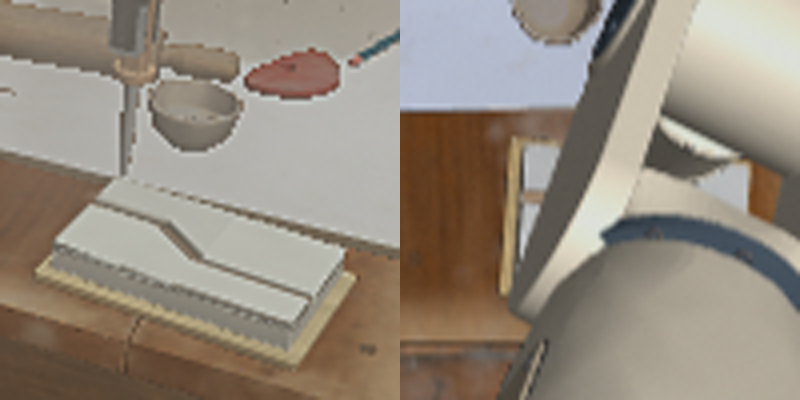

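Run:
```python
from h import *
p=np.load("side2.npz")["p"].astype(float); 
print(p[228:258,374:390].mean(2).round(0).astype(int))
E=np.array([460.27,-248.67]); 
for h in(0,3,10,20,40,60,75): print(h,proj("side",[[*E,54.9+h]]).round(2))
```

```text
[[180 100 105 106  96 102 124 145 148 148 132 147 145 146 123  93]
 [175 178 182 182 104 110 104 111 120 125 134 134 125 123 104 106]
 [171 171 172 176 181 183 110 108 118 123 123 123 128 124 111 186]
 [169 170 171 172 173 178 184  91 114 124 119 119 187 182 184 140]
 [171 171 171 172 172 176 182  94 121 136 136 186 181 107 140 132]
 [170 171 171 172 173 174 180  94 123 135 122 184 181 136 109 134]
 [172 171 172 172 173 175 179  95 125 135 120 183 181 134 119 135]
 [172 172 172 173 173 176 181  99 125 134 119 183 181  80 141 136]
 [173 173 173 173 173 176 181 100 127 134 115 183 182  81 136 143]
 [174 174 173 174 175 179 178 106 128 137 184 179 180  94  93 140]
 [173 173 174 175 176 179  83 111 131 135 182 177 180 188  84  98]
 [173 173 173 174 177 182  86 116 131 134 181 176 179 185  81  97]
 [173 172 173 174 176 182  88 118 133 134 181 177 178 183  79  95]
 [172 173 173 174 177 182  89 120 133 133 181 176 177 180  97  88]
 [172 173 173 174 177 181  90 122 135 148 182 176 176 180 185  95]
 [173 173 173 174 177 181  92 124 134 119 183 176 175 176 181 185]
 [173 174 173 174 176 181  9
[... 355 characters left out ...]
2 172 172 172 173]
 [173 174 174 174 176 180 101 127 121 179 174 172 172 173 173 173]
 [175 174 174 174 176 180 101 132 185 178 174 173 175 174 174 174]
 [178 178 176 177 177 180 103 132 182 177 174 175 175 174 174 175]
 [144 163 174 187 177 178 110 134 179 176 175 175 175 175 175 174]
 [103 104 100 107 142 159 159 188 176 174 175 176 175 176 175 175]
 [102  99  96 113 183 177 175 173 172 154 171 184 174 175 176 177]
 [ 91  88 110 187 178 175 175 174 174 173 173 172 153 158 170 184]
 [ 96 126 187 179 176 175 175 174 174 174 173 173 173 174 173 154]]
0 [[379.66 253.56]]
3 [[379.76 252.58]]
10 [[379.98 250.31]]
20 [[380.3  247.04]]
40 [[380.95 240.44]]
60 [[381.6  233.73]]
75 [[382.1  228.64]]
```

```bash
cat > gr.py <<'E'
from fit import *
inn=np.array([(42,74),(42,-74),(-42,-74),(-42,74)],float)
for n,p0 in(("top",(442.7,-306.2,-.11)),("side",(440.8,-309.5,-.115))):
    p=np.load(n+"0.npz")["p"]; w=ortho(n,p,30,370,520,-410,-205).min(2).astype(np.float32)
    M=tomask([inn],[1.],p0,520,-205,w.shape)>.5
    for wd in(9,11,13):
      def cost(q):
        m=cv2.GaussianBlur(tomask([ribbon(cl,wd)],[-1.],q,520,-205,w.shape),(0,0),2); return -np.corrcoef(m[M],w[M])[0,1]
      q0=np.array(p0); r=minimize(cost,q0,method="Nelder-Mead",options=dict(initial_simplex=q0+np.array([[0,0,0],[4,0,0],[0,4,0],[0,0,.05]]),xatol=.02,fatol=1e-6))
      print(n,wd,r.x.round(3),round(r.fun,4))
E
python3 gr.py
```

```text
top 9 [ 4.42366e+02 -3.06575e+02 -1.20000e-01] -0.9692
top 11 [ 4.42396e+02 -3.07391e+02 -1.19000e-01] -0.961
top 13 [ 4.42527e+02 -3.06540e+02 -1.20000e-01] -0.9277
side 9 [ 4.39603e+02 -3.09969e+02 -1.27000e-01] -0.9242
side 11 [ 4.40267e+02 -3.09733e+02 -1.30000e-01] -0.8922
side 13 [ 4.39608e+02 -3.10530e+02 -1.28000e-01] -0.8357
```

```bash
cat > mo.py <<'E'
from plan import *
M=[442.5,-307.2,-.118]; YAW=1.453; TZ=96.2
def w(x,y,z,M=M): c,s=np.cos(M[2]),np.sin(M[2]); return (M[0]+x*c-y*s,M[1]+x*s+y*c,z+TZ,YAW)
E
python3 - <<'E'
from mo import *
a=w(12,73,34); print(a)
pts=lin(a,5)+[w(12,73,z) for z in(32,30,28)]+[w(12,73,27.5)]*2
plan(pts,.008)
E
```

```text
(np.float64(463.01057658381995), np.float64(-236.12035278506752), 130.2, 1.453)
[[0, 0, 0.001, 0.0027, 0.0002, 0.0042, 0.008], [0, 0, 0.003, 0.0055, 0.0004, 0.0083, 0.008], [0, 0, 0.004, 0.0082, 0.0006, 0.0125, 0.008], [0, 0, 0.005, 0.0109, 0.0009, 0.0166, 0.008], [0, 0, 0.007, 0.0136, 0.0011, 0.0208, 0.008], [0, 0, 0.007, 0.0136, 0.0011, 0.0228, 0.008], [0, 0, 0.007, 0.0136, 0.0011, 0.0248, 0.008], [0, 0, 0.007, 0.0136, 0.0011, 0.0268, 0.008]]
[[0, 0, -0.0, 0.0, 0.0, 0.0005, 0.008], [0, 0, -0.0, 0.0, 0.0, 0.0005, 0.008]]
```

Emit:
move_arm(motion=[[0,0,0.001,0.0027,0.0002,0.0042,0.008],[0,0,0.003,0.0055,0.0004,0.0083,0.008],[0,0,0.004,0.0082,0.0006,0.0125,0.008],[0,0,0.005,0.0109,0.0009,0.0166,0.008],[0,0,0.007,0.0136,0.0011,0.0208,0.008],[0,0,0.007,0.0136,0.0011,0.0228,0.008],[0,0,0.007,0.0136,0.0011,0.0248,0.008],[0,0,0.007,0.0136,0.0011,0.0268,0.008]])

```text
clock: 7.3
eef_pos: [463.1, -236.3, 124.1]
tcp_rot: [3.141, 0.0, 1.453]
contact_force: [0.4, 0.1, -1.0]
opening: 0.178
grasp_force: 58.4
```

Emit:
move_arm(motion=[[0,0,0,0,0,0.0005,0.008],[0,0,0,0,0,0.0005,0.008]])

```text
clock: 7.55
eef_pos: [463.1, -236.2, 123.7]
tcp_rot: [3.141, 0.0, 1.453]
contact_force: [0.1, 0.0, -1.1]
opening: 0.179
grasp_force: 58.4
```

Run:
```python
from h import *
s=sensors.sense(); print(s["eef_pos"].round(2),s["tcp_rot"].round(4),s["contact_force"].round(2),s["wrist_torque"].round(3),open("cmd.json").read())
p,d=grab_frame("side"); np.savez("side3.npz",p=p,d=d); c=p[230:310,350:450,::-1]; cv2.imwrite("pics/g3.png",cv2.resize(c,(700,560),interpolation=cv2.INTER_NEAREST))
```

```text
[ 463.06 -236.22  123.72] [3.1415 0.     1.4527] [ 0.07  0.05 -1.12] [-0.027  0.031  0.024] [463.03009325020287, -236.15611403097293, 123.681, 1.45278]
```

View pics/g3.png

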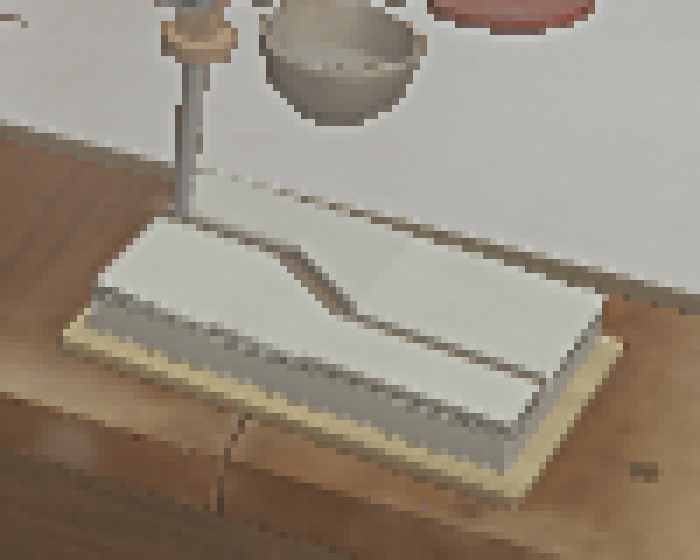

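Emit:
move_arm(motion=[[0,0,0,0,0,0.001,0.008],[0,0,0,0,0,0.002,0.008],[0,0,0,0,0,0.0025,0.008],[0,0,0,0,0,0.003,0.008],[0,0,0,0,0,0.003,0.008]])

```text
clock: 8.22
eef_pos: [463.0, -236.1, 120.6]
tcp_rot: [-3.142, -0.0, 1.453]
contact_force: [-0.6, -0.6, -1.5]
opening: 0.174
grasp_force: 58.4
```

Emit:
move_arm(motion=[[0,0,0,0,0,0.0003,0.008],[0,0,0,0,0,0.0005,0.008],[0,0,0,0,0,0.0005,0.008]])

```text
clock: 8.6
eef_pos: [463.0, -236.2, 120.2]
tcp_rot: [3.142, 0.0, 1.453]
contact_force: [-0.1, 0.4, -1.2]
opening: 0.18
grasp_force: 58.4
```

Emit:
move_arm(motion=[[0,0,0,0,0,0.0004,0.008],[0,0,0,0,0,0.0004,0.008]])

```text
clock: 8.85
eef_pos: [463.1, -236.2, 119.9]
tcp_rot: [3.141, 0.0, 1.453]
contact_force: [-0.6, 0.2, 1.0]
opening: 0.179
grasp_force: 58.7
```

Emit:
move_arm(motion=[[0,0,0,0,0,0.0004,0.008],[0,0,0,0,0,0.0004,0.008]])

```text
clock: 9.1
eef_pos: [463.2, -236.2, 119.7]
tcp_rot: [3.141, 0.0, 1.453]
contact_force: [-0.7, 0.8, 5.0]
opening: 0.178
grasp_force: 59.2
```

Emit:
move_arm(motion=[[0,0,0,0,0,-0.0006,0.008],[0,0,0,0,0.0007,-0.0006,0.008],[0,0,0,0,0.0015,-0.0006,0.008],[0,0,0,0,0.0015,-0.0006,0.008]])

```text
clock: 9.6
eef_pos: [464.2, -236.2, 119.8]
tcp_rot: [-3.141, -0.0, 1.453]
contact_force: [-3.5, -0.3, 2.0]
opening: 0.181
grasp_force: 58.9
```

Emit:
move_arm(motion=[[0,0,0,0,-0.0007,0,0.008],[0,0,0,0,-0.0015,0,0.008],[0,0,0,0,-0.0023,0,0.008],[0,0,0,0,-0.003,0,0.008],[0,0,0,0,-0.003,0,0.008]])

```text
clock: 10.22
eef_pos: [461.6, -236.0, 120.0]
tcp_rot: [3.141, 0.0, 1.453]
contact_force: [1.0, 0.3, -0.5]
opening: 0.178
grasp_force: 58.6
```

Emit:
move_arm(motion=[[0,0,0,0,-0.0005,0,0.008],[0,0,0,0,-0.0008,0,0.008],[0,0,0,0,-0.0008,0,0.008]])

```text
clock: 10.6
eef_pos: [460.9, -235.9, 120.0]
tcp_rot: [3.141, 0.0, 1.453]
contact_force: [0.9, -0.5, -0.8]
opening: 0.178
grasp_force: 58.5
```

Run:
```python
from h import *
s=sensors.sense(); print(s["eef_pos"].round(2),s["contact_force"].round(2),s["wrist_torque"].round(3))
```

```text
[ 460.89 -235.93  120.  ] [ 0.86 -0.48 -0.78] [-0.01  -0.32  -0.029]
```

Emit:
move_arm(motion=[[0,0,0,0,-0.0004,0,0.008],[0,0,0,0,-0.0006,0,0.008],[0,0,0,0,-0.0006,0,0.008]])

```text
clock: 10.98
eef_pos: [460.5, -235.9, 120.1]
tcp_rot: [3.141, 0.0, 1.453]
contact_force: [2.8, -0.9, -0.7]
opening: 0.177
grasp_force: 58.5
```

Run:
```python
from h import *
s=sensors.sense(); print(s["eef_pos"].round(2),s["contact_force"].round(2),s["wrist_torque"].round(3))
```

```text
[ 460.48 -235.92  120.09] [ 2.83 -0.88 -0.71] [ 0.011 -0.747  0.027]
```

```bash
cat > mo.py <<'E'
from plan import *
M=[441.83,-307.12,-.118]; YAW=1.45278; TZ=95.7
def w(x,y,z,M=M): c,s=np.cos(M[2]),np.sin(M[2]); return (M[0]+x*c-y*s,M[1]+x*s+y*c,z+TZ,YAW)
E
python3 - <<'E'
from mo import *
c=load(); s=np.array([np.sin(YAW),-np.cos(YAW)])*(1.5-3-.8-.6); c=[c[0]+s[0],c[1]+s[1],119.981,YAW]; print(c)
plan([w(12,73,24.5)]*2+[w(12,75,24.5),w(12,77,24.5),w(12,77,24.1),w(12,77,24),w(12,77,24)],.008,c)
plan([w(12,77-3.5*i,24) for i in range(1,9)],.008)
E
```

```text
[np.float64(460.1502652086319), np.float64(-235.81466059200744), 119.981, 1.45278]
[[0, 0, -0.0, 0.0, 0.0022, -0.0002, 0.008], [0, 0, -0.0, 0.0, 0.0022, -0.0002, 0.008], [0, 0, -0.0, 0.002, 0.0022, -0.0002, 0.008], [0, 0, -0.0, 0.004, 0.0022, -0.0002, 0.008], [0, 0, -0.0, 0.004, 0.0022, 0.0002, 0.008], [0, 0, -0.0, 0.004, 0.0022, 0.0003, 0.008], [0, 0, -0.0, 0.004, 0.0022, 0.0003, 0.008]]
[[0, 0, -0.0, -0.0035, 0.0, 0.0, 0.008], [0, 0, -0.0, -0.007, 0.0, 0.0, 0.008], [0, 0, -0.0, -0.0105, 0.0, 0.0, 0.008], [0, 0, -0.0, -0.014, 0.0, 0.0, 0.008], [0, 0, -0.0, -0.0175, 0.0, 0.0, 0.008], [0, 0, -0.0, -0.021, 0.0, 0.0, 0.008], [0, 0, -0.0, -0.0245, 0.0, 0.0, 0.008], [0, 0, -0.0, -0.028, 0.0, 0.0, 0.008]]
```

Emit:
move_arm(motion=[[0,0,0,0.0,0.0022,-0.0002,0.008],[0,0,0,0.0,0.0022,-0.0002,0.008],[0,0,0,0.002,0.0022,-0.0002,0.008],[0,0,0,0.004,0.0022,-0.0002,0.008],[0,0,0,0.004,0.0022,0.0002,0.008],[0,0,0,0.004,0.0022,0.0003,0.008],[0,0,0,0.004,0.0022,0.0003,0.008]])

```text
clock: 11.85
eef_pos: [462.7, -232.0, 119.8]
tcp_rot: [-3.141, -0.0, 1.453]
contact_force: [-2.1, 0.5, 2.9]
opening: 0.174
grasp_force: 59.1
```

Emit:
move_arm(motion=[[0,0,0,-0.0035,0.0,0.0,0.008],[0,0,0,-0.007,0.0,0.0,0.008],[0,0,0,-0.0105,0.0,0.0,0.008],[0,0,0,-0.014,0.0,0.0,0.008],[0,0,0,-0.0175,0.0,0.0,0.008],[0,0,0,-0.021,0.0,0.0,0.008],[0,0,0,-0.0245,0.0,0.0,0.008],[0,0,0,-0.028,0.0,0.0,0.008]])

```text
clock: 12.85
eef_pos: [459.5, -260.1, 119.7]
tcp_rot: [-3.142, -0.0, 1.453]
contact_force: [0.7, 3.6, 5.3]
opening: 0.179
grasp_force: 59.3
```

Run:
```python
from mo import *
plan([w(12,49-3.8*i,24.08) for i in range(1,6)]+[w(11.4,29.2,24.08),w(9.5,26.6,24.08),w(7.6,24.1,24.08)],.008)
```

```text
[[0, 0, -0.0, -0.0038, 0.0, -0.0001, 0.008], [0, 0, -0.0, -0.0076, 0.0, -0.0001, 0.008], [0, 0, -0.0, -0.0114, 0.0, -0.0001, 0.008], [0, 0, -0.0, -0.0152, 0.0, -0.0001, 0.008], [0, 0, -0.0, -0.019, 0.0, -0.0001, 0.008], [0, 0, -0.0, -0.0198, -0.0006, -0.0001, 0.008], [0, 0, -0.0, -0.0224, -0.0025, -0.0001, 0.008], [0, 0, -0.0, -0.0249, -0.0044, -0.0001, 0.008]]
```

Emit:
move_arm(motion=[[0,0,0,-0.0038,0.0,-0.0001,0.008],[0,0,0,-0.0076,0.0,-0.0001,0.008],[0,0,0,-0.0114,0.0,-0.0001,0.008],[0,0,0,-0.0152,0.0,-0.0001,0.008],[0,0,0,-0.019,0.0,-0.0001,0.008],[0,0,0,-0.0198,-0.0006,-0.0001,0.008],[0,0,0,-0.0224,-0.0025,-0.0001,0.008],[0,0,0,-0.0249,-0.0044,-0.0001,0.008]])

```text
clock: 13.85
eef_pos: [452.3, -284.4, 119.8]
tcp_rot: [3.141, 0.0, 1.453]
contact_force: [1.4, 1.7, 2.8]
opening: 0.18
grasp_force: 59.0
```

Run:
```python
from mo import *
from rig import sensors
s=sensors.sense(); print(load(),s["eef_pos"].round(2),s["contact_force"].round(2),s["wrist_torque"].round(3))
```

```text
[452.20795663729797, -284.11548599445496, 119.78099999999999, 1.45278] [ 452.26 -284.42  119.84] [1.41 1.67 2.77] [ 0.358 -0.452  0.001]
```

Run:
```python
from mo import *
f=lambda t:(7.6-.5963*t,24.1-.8028*t)
plan([w(*f(3.6*i),24.08) for i in range(1,8)],.008)
```

```text
[[0, 0, -0.0, -0.0029, -0.0021, 0.0, 0.008], [0, 0, -0.0, -0.0057, -0.0043, 0.0, 0.008], [0, 0, -0.0, -0.0086, -0.0064, 0.0, 0.008], [0, 0, -0.0, -0.0115, -0.0086, 0.0, 0.008], [0, 0, -0.0, -0.0144, -0.0107, 0.0, 0.008], [0, 0, -0.0, -0.0173, -0.0129, 0.0, 0.008], [0, 0, -0.0, -0.0202, -0.015, 0.0, 0.008]]
```

Emit:
move_arm(motion=[[0,0,0,-0.0029,-0.0021,0.0,0.008],[0,0,0,-0.0057,-0.0043,0.0,0.008],[0,0,0,-0.0086,-0.0064,0.0,0.008],[0,0,0,-0.0115,-0.0086,0.0,0.008],[0,0,0,-0.0144,-0.0107,0.0,0.008],[0,0,0,-0.0173,-0.0129,0.0,0.008],[0,0,0,-0.0202,-0.015,0.0,0.008]])

```text
clock: 14.72
eef_pos: [434.8, -302.6, 119.8]
tcp_rot: [3.142, -0.0, 1.453]
contact_force: [2.2, 1.9, 2.0]
opening: 0.177
grasp_force: 59.1
```

Run:
```python
from mo import *
from rig import sensors
s=sensors.sense(); print(load(),s["eef_pos"].round(2),s["contact_force"].round(2),s["wrist_torque"].round(3))
```

```text
[434.9338945370677, -302.4088393928177, 119.78099999999999, 1.45278] [ 434.77 -302.55  119.79] [2.23 1.91 1.98] [ 0.491 -0.447 -0.03 ]
```

Run:
```python
from mo import *
f=lambda t:(7.6-.5963*t,24.1-.8028*t)
plan([w(*f(25.2+3.6*i),24.06) for i in range(1,4)]+[w(-14,-5.4-3.2*i,24.06) for i in range(4)],.008)
```

```text
[[0, 0, -0.0, -0.0029, -0.0022, 0.0, 0.008], [0, 0, -0.0, -0.0058, -0.0043, 0.0, 0.008], [0, 0, -0.0, -0.0087, -0.0065, 0.0, 0.008], [0, 0, -0.0, -0.0093, -0.0066, 0.0, 0.008], [0, 0, -0.0, -0.0125, -0.0066, 0.0, 0.008], [0, 0, -0.0, -0.0157, -0.0066, 0.0, 0.008], [0, 0, -0.0, -0.0189, -0.0066, 0.0, 0.008]]
```

Emit:
move_arm(motion=[[0,0,0,-0.0029,-0.0022,0.0,0.008],[0,0,0,-0.0058,-0.0043,0.0,0.008],[0,0,0,-0.0087,-0.0065,0.0,0.008],[0,0,0,-0.0093,-0.0066,0.0,0.008],[0,0,0,-0.0125,-0.0066,0.0,0.008],[0,0,0,-0.0157,-0.0066,0.0,0.008],[0,0,0,-0.0189,-0.0066,0.0,0.008]])

```text
clock: 15.6
eef_pos: [426.0, -320.4, 119.7]
tcp_rot: [-3.141, -0.0, 1.453]
contact_force: [0.8, 3.6, 4.4]
opening: 0.177
grasp_force: 59.3
```

Run:
```python
from mo import *
from rig import sensors
s=sensors.sense(); print(load(),s["eef_pos"].round(2),s["contact_force"].round(2),s["wrist_torque"].round(3))
plan([w(-14,-15-3.8*i,24.04) for i in range(1,7)],.008)
```

```text
[426.15446865057936, -320.4002729405831, 119.78099999999999, 1.45278] [ 425.97 -320.4   119.71] [0.76 3.59 4.38] [ 1.018 -0.065  0.014]
[[0, 0, -0.0, -0.0038, 0.0, 0.0, 0.008], [0, 0, -0.0, -0.0076, 0.0, 0.0, 0.008], [0, 0, -0.0, -0.0114, 0.0, 0.0, 0.008], [0, 0, -0.0, -0.0152, 0.0, 0.0, 0.008], [0, 0, -0.0, -0.019, 0.0, 0.0, 0.008], [0, 0, -0.0, -0.0228, 0.0, 0.0, 0.008]]
```

Emit:
move_arm(motion=[[0,0,0,-0.0038,0.0,0.0,0.008],[0,0,0,-0.0076,0.0,0.0,0.008],[0,0,0,-0.0114,0.0,0.0,0.008],[0,0,0,-0.0152,0.0,0.0,0.008],[0,0,0,-0.019,0.0,0.0,0.008],[0,0,0,-0.0228,0.0,0.0,0.008]])

```text
clock: 16.35
eef_pos: [423.4, -343.3, 119.8]
tcp_rot: [-3.142, 0.0, 1.453]
contact_force: [0.2, 3.1, 3.5]
opening: 0.177
grasp_force: 59.2
```

Run:
```python
from mo import *
from rig import sensors
s=sensors.sense(); print(load(),s["eef_pos"].round(2),s["contact_force"].round(2),s["wrist_torque"].round(3))
plan([w(-14,-37.8-3.6*i,24.04) for i in range(1,7)],.008)
```

```text
[423.4699381649197, -343.0416796122447, 119.78099999999999, 1.45278] [ 423.42 -343.31  119.76] [0.21 3.14 3.53] [ 0.758 -0.062 -0.023]
[[0, 0, -0.0, -0.0036, 0.0, 0.0, 0.008], [0, 0, -0.0, -0.0072, 0.0, 0.0, 0.008], [0, 0, -0.0, -0.0108, 0.0, 0.0, 0.008], [0, 0, -0.0, -0.0144, 0.0, 0.0, 0.008], [0, 0, -0.0, -0.018, 0.0, 0.0, 0.008], [0, 0, -0.0, -0.0216, 0.0, 0.0, 0.008]]
```

Emit:
move_arm(motion=[[0,0,0,-0.0036,0.0,0.0,0.008],[0,0,0,-0.0072,0.0,0.0,0.008],[0,0,0,-0.0108,0.0,0.0,0.008],[0,0,0,-0.0144,0.0,0.0,0.008],[0,0,0,-0.018,0.0,0.0,0.008],[0,0,0,-0.0216,0.0,0.0,0.008]])

```text
clock: 17.1
eef_pos: [420.9, -364.7, 119.8]
tcp_rot: [-3.142, 0.0, 1.453]
contact_force: [0.2, 1.9, 2.9]
opening: 0.178
grasp_force: 59.2
```

Run:
```python
from mo import *
from rig import sensors
s=sensors.sense(); print(load(),s["eef_pos"].round(2),s["contact_force"].round(2),s["wrist_torque"].round(3))
plan([w(-14,-59.4-3.5*i,24.04) for i in range(1,6)]+[w(-14,-77,24.04)],.008)
```

```text
[420.92669875745264, -364.4914333011873, 119.78099999999999, 1.45278] [ 420.87 -364.73  119.77] [0.15 1.93 2.86] [ 0.802 -0.088 -0.025]
[[0, 0, -0.0, -0.0035, 0.0, 0.0, 0.008], [0, 0, -0.0, -0.007, 0.0, 0.0, 0.008], [0, 0, -0.0, -0.0105, 0.0, 0.0, 0.008], [0, 0, -0.0, -0.014, 0.0, 0.0, 0.008], [0, 0, -0.0, -0.0175, 0.0, 0.0, 0.008], [0, 0, -0.0, -0.0176, 0.0, 0.0, 0.008]]
```

Emit:
move_arm(motion=[[0,0,0,-0.0035,0.0,0.0,0.008],[0,0,0,-0.007,0.0,0.0,0.008],[0,0,0,-0.0105,0.0,0.0,0.008],[0,0,0,-0.014,0.0,0.0,0.008],[0,0,0,-0.0175,0.0,0.0,0.008],[0,0,0,-0.0176,0.0,0.0,0.008]])

```text
clock: 17.85
eef_pos: [418.8, -382.6, 119.8]
tcp_rot: [3.141, 0.001, 1.453]
contact_force: [-0.0, 0.9, 2.4]
opening: 0.177
grasp_force: 59.1
```

Emit:
move_arm(motion=[[0,0,0,0,0,-0.005,0.008],[0,0,0,0,0,-0.02,0.008],[0,0,0,0,0,-0.05,0.008],[0,0,0,0,0,-0.092,0.008],[0,0,0,0,0,-0.092,0.008]])

```text
clock: 18.48
eef_pos: [420.6, -383.6, 216.1]
tcp_rot: [3.136, 0.004, 1.453]
contact_force: [0.0, -0.9, -1.2]
opening: 0.179
grasp_force: 58.7
```

Run:
```python
from mo import *
from rig import sensors
s=sensors.sense(); print(load(),s["eef_pos"].round(2),s["contact_force"].round(2),s["wrist_torque"].round(3))
c=load(); c[2]+=92; print(c)
plan(lin((445.6,69,213,1.8),15,c)+[(445.6,69,213,1.8)],.008,c)
```

```text
[418.8544296106276, -381.9690103810665, 119.78099999999999, 1.45278] [ 420.57 -383.62  216.06] [ 0.04 -0.88 -1.19] [ 0.022 -0.04  -0.076]
[418.8544296106276, -381.9690103810665, 211.781, 1.45278]
[[0, 0, -0.023, 0.0301, -0.0018, -0.0001, 0.008], [0, 0, -0.046, 0.0601, -0.0035, -0.0002, 0.008], [0, 0, -0.069, 0.0902, -0.0053, -0.0002, 0.008], [0, 0, -0.093, 0.1203, -0.0071, -0.0003, 0.008], [0, 0, -0.116, 0.1503, -0.0088, -0.0004, 0.008], [0, 0, -0.139, 0.1804, -0.0106, -0.0005, 0.008], [0, 0, -0.162, 0.2105, -0.0124, -0.0006, 0.008], [0, 0, -0.185, 0.2405, -0.0142, -0.0007, 0.008]]
[[0, 0, -0.023, 0.0299, 0.0038, 0.0, 0.008], [0, 0, -0.046, 0.0598, 0.0076, -0.0001, 0.008], [0, 0, -0.07, 0.0896, 0.0114, -0.0002, 0.008], [0, 0, -0.093, 0.1195, 0.0152, -0.0003, 0.008], [0, 0, -0.116, 0.1494, 0.019, -0.0004, 0.008], [0, 0, -0.139, 0.1793, 0.0228, -0.0004, 0.008], [0, 0, -0.162, 0.2092, 0.0266, -0.0005, 0.008], [0, 0, -0.162, 0.2092, 0.0266, -0.0005, 0.008]]
```

Emit:
move_arm(motion=[[0,0,-0.023,0.0301,-0.0018,-0.0001,0.008],[0,0,-0.046,0.0601,-0.0035,-0.0002,0.008],[0,0,-0.069,0.0902,-0.0053,-0.0002,0.008],[0,0,-0.093,0.1203,-0.0071,-0.0003,0.008],[0,0,-0.116,0.1503,-0.0088,-0.0004,0.008],[0,0,-0.139,0.1804,-0.0106,-0.0005,0.008],[0,0,-0.162,0.2105,-0.0124,-0.0006,0.008],[0,0,-0.185,0.2405,-0.0142,-0.0007,0.008]])

```text
clock: 19.48
eef_pos: [432.6, -140.4, 212.2]
tcp_rot: [-3.141, -0.0, 1.639]
contact_force: [0.4, 0.3, -1.0]
opening: 0.178
grasp_force: 58.6
```

Emit:
move_arm(motion=[[0,0,-0.023,0.0299,0.0038,0.0,0.008],[0,0,-0.046,0.0598,0.0076,-0.0001,0.008],[0,0,-0.07,0.0896,0.0114,-0.0002,0.008],[0,0,-0.093,0.1195,0.0152,-0.0003,0.008],[0,0,-0.116,0.1494,0.019,-0.0004,0.008],[0,0,-0.139,0.1793,0.0228,-0.0004,0.008],[0,0,-0.162,0.2092,0.0266,-0.0005,0.008],[0,0,-0.162,0.2092,0.0266,-0.0005,0.008]])

```text
clock: 20.48
eef_pos: [445.3, 70.4, 212.7]
tcp_rot: [-3.141, -0.0, 1.802]
contact_force: [0.2, -0.9, -0.8]
opening: 0.176
grasp_force: 58.6
```

Emit:
move_arm(motion=[[0,0,0,0,0,0,0.008],[0,0,0,0,0,0,0.008]])

```text
clock: 20.72
eef_pos: [445.4, 68.3, 212.9]
tcp_rot: [-3.141, 0.0, 1.799]
contact_force: [-0.7, 0.2, -0.0]
opening: 0.183
grasp_force: 58.6
```

Run:
```python
from plan import *
from h import *
s=sensors.sense(); print(load(),s["eef_pos"].round(2),s["tcp_rot"].round(3),s["contact_force"].round(2),s["wrist_torque"].round(3))
p,d=grab_frame("side"); c=p[150:260,230:330,::-1]; cv2.imwrite("pics/g4.png",cv2.resize(c,(545,600),interpolation=cv2.INTER_NEAREST))
```

```text
[445.60812942647397, 69.04134113040601, 212.981, 1.79978] [445.4   68.28 212.86] [-3.141  0.     1.799] [-0.72  0.17 -0.02] [-0.018  0.032 -0.034]
```

View pics/g4.png

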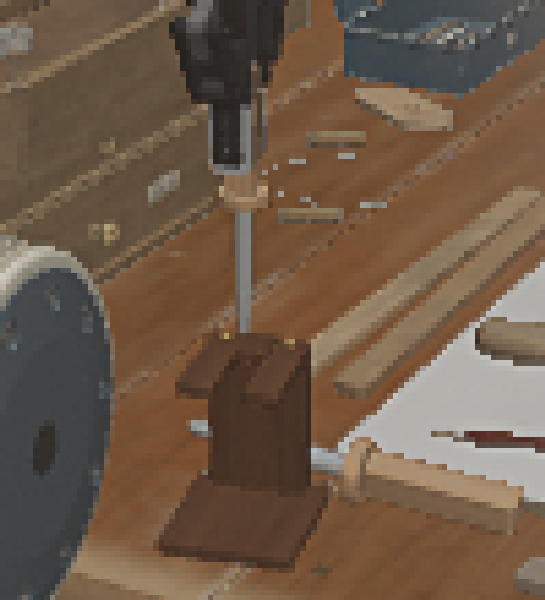

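Emit:
move_arm(motion=[[0,0,0,0,0,0.005,0.008],[0,0,0,0,0,0.015,0.008],[0,0,0,0,0,0.028,0.008],[0,0,0,0,0,0.043,0.008],[0,0,0,0,0,0.058,0.008],[0,0,0,0,0,0.073,0.008],[0,0,0,0,0,0.084,0.008],[0,0,0,0,0,0.088,0.008]])

```text
clock: 21.78
eef_pos: [445.2, 69.0, 124.1]
tcp_rot: [-3.14, -0.0, 1.8]
contact_force: [-0.5, -0.0, -1.0]
opening: 0.181
grasp_force: 58.6
```

Emit:
move_arm(motion=[[0,0,0,0,0,0.001,0.008],[0,0,0,0,0,0.002,0.008],[0,0,0,0,0,0.003,0.008],[0,0,0,0,0,0.0035,0.008],[0,0,0,0,0,0.0035,0.008]])

```text
clock: 22.4
eef_pos: [445.6, 69.0, 121.6]
tcp_rot: [3.141, -0.0, 1.8]
contact_force: [0.0, 0.3, -0.3]
opening: 0.179
grasp_force: 58.6
```

Emit:
move_arm(motion=[[0,0,0,0,0,0.0003,0.008],[0,0,0,0,0,0.0005,0.008],[0,0,0,0,0,0.0005,0.008]])

```text
clock: 22.78
eef_pos: [445.7, 69.1, 121.3]
tcp_rot: [3.141, -0.0, 1.8]
contact_force: [-1.4, 0.0, 3.7]
opening: 0.176
grasp_force: 59.4
```

Emit:
move_arm(motion=[[0,0,0,0,0,0,0.018],[0,0,0,0,0,0,0.022],[0,0,0,0,0,0,0.03],[0,0,0,0,0,0,0.04],[0,0,0,0,0,0,0.05],[0,0,0,0,0,0,0.05]], grip_force=20)

```text
clock: 23.52
eef_pos: [445.6, 69.1, 121.0]
tcp_rot: [-3.142, -0.0, 1.8]
contact_force: [-0.3, 0.2, 0.8]
opening: 0.585
grasp_force: 0.0
```

Emit:
move_arm(motion=[[0,0,0,0,0,-0.01,0.05],[0,0,0,0,0,-0.03,0.05],[0,0,0,0,0,-0.06,0.05],[0,0,0,0,0,-0.1,0.05],[0,0,0,0,0,-0.14,0.05],[0,0,0,0,0,-0.16,0.05],[0,0,0,0,0,-0.16,0.05]])

```text
clock: 24.4
eef_pos: [446.5, 69.2, 282.9]
tcp_rot: [3.138, 0.0, 1.8]
contact_force: [1.1, 0.3, -0.7]
opening: 0.583
grasp_force: 0.0
```

Run:
```python
from h import *
s=sensors.sense(); print(s["eef_pos"].round(2),s["contact_force"].round(2),s["opening"])
p,d=grab_frame("side"); c=p[150:300,230:430,::-1]; cv2.imwrite("pics/g5.png",cv2.resize(c,(800,600),interpolation=cv2.INTER_NEAREST))
```

```text
[446.47  69.19 282.9 ] [ 1.12  0.3  -0.73] 0.5826474810879888
```

View pics/g5.png

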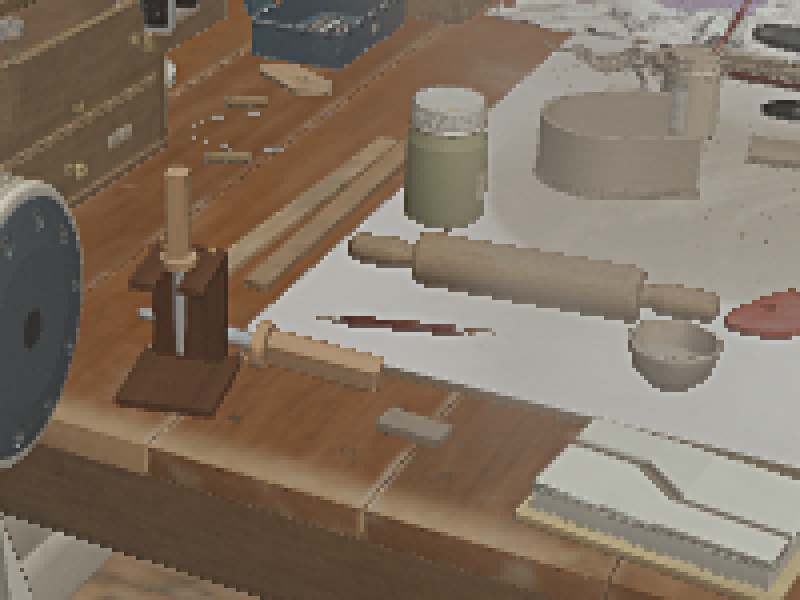

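The stylus hangs upright in the slot with its collar on the fork (crop around 178,260). The gripper is clear, and the wedge, bowl and mould have not moved.

```bash
python3 -c "
from rig import order
print(order.sign_off())"
```

```text
the job is handed in; nothing more can be done
None
```

I raked the groove from left to right in one slow pass with light contact, hung the smaller stylus back upright in the stand's slot, let go, and handed the job in at about 24.5 s.

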